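Slide the drying tray home in the marked rails

ROBOT

A 6-joint arm with a two-finger parallel gripper is mounted at the origin on a cart in front of the work surface, level with it; the furniture and walls round the work are solid. World frame = base frame: x ahead of the robot, y to its left, z up, the work surface at z = 0. Lengths are in m, angles in degrees, forces in N, time in s.
With the tool pointing down it reaches from about 0.375 to 0.9 m from the base axis. Payload 3.1 kg.
Tool frame: the origin (TCP) lies midway between the tips of the shut fingers; the grasp point (between the pads) lies bot.hold_point_z behind it (bot.hold_point_z is the distance from the TCP to the grasp point, in m); z points along the fingers, y is the direction in which the jaws open and shut (so a half turn about z gives the same grasp; the last joint's range is limited). The gripper opens to 87 mm and grips with 3 to 60 N. Pads are 19 mm wide; open, the fingers measure 117 mm over their backs; the gripper's body (75 mm by 190 mm) begins 51 mm behind the grasp point.
Start: joints at [62.481, 30.224, 82.088, -0, 67.689, -10.227], TCP at [0.186, 0.597, 0.223] pointing down, gripper open.
Joint ranges: [-176.69, 176.69], [-43.24, 126.21], [12.49, 139.97], [-82, 262], [0, 151.66], [-163.58, 163.58]. Speed limits (degrees/s): [159.86, 159.86, 180, 180, 180, 180].

INTERFACE

Orientations are given as a 3x3 rotation matrix whose columns are the frame's x, y, z axes.
In Python, from rig import bot, vision gives the robot as it stands.
- The arm moves only by the shell command python3 -m inch 'ROWS'. ROWS is JSON, a list of rows, each a list of 5 numbers: the finger opening in mm, from 0 to 87, then the shift along the tool's x, y, z in mm, then the turn about the tool's z in rad. In form: [[hand, dx, dy, dz, roll], ...]. A call has 1 to 8 rows; each row is the pose to reach, as a shift and turn from the pose measured when the call began, along the tool's axes at that moment; what a row does not reach only later rows make up. A row lasts 1/10 s, in which the tool goes at most 50 mm and 8.59 degrees, less where a joint would pass 70% of its speed; a pose out of reach is approached as far as the arm can. A call with a gripper value outside its range is refused whole. The fingers move at their own pace and stop on an object; the grip force is fixed at half the most. Time passes only in rows, so rows that repeat a pose let the fingers close. It gives the time, the measured TCP pose, the force and the opening at its end, in the units of the state.
- bot.read_state(): the state, without advancing time (a new reading comes with each control period).
- vision.capture(name): name is "scene" or "top"; returns (picture, depth): 384x512x3 uint8, red, green, blue; 384x512 float32, m along the optical axis (not along the pixel's ray), 0 where there is no reading.
- vision.camera_model(name): a dict with "intrinsics" (3x3 intrinsics, pixels), "camera_from_world" (4x4, takes a point from world to camera coordinates). Camera axes: x right, y down, z forward; pixel columns grow to the right and rows downward; lengths in m; the calibration is good to about 2 mm. A picture is of the moment at which its call begins. camera_model takes no time and is no camera call.
- bot.hand_in(): hands the job in, once; it reports no verdict.
The state is a dict: "time_s": time; "joint_positions": joint angles; "qvel": joint speeds; "tau": joint torques, N m; "position": TCP position; "tcp_rot": TCP orientation; "force": force on the tool from outside, world axes, zero at the start; "moment": the same for the moment, N m; "opening": opening from 0.0 (shut) to 1.0 (fully open).
Only numpy, scipy, OpenCV 4.12 (cv2) and the standard library are available. Lean on these libraries where they do the work, as an engineer would, in place of code of your own. Each camera call takes 0.05 s, during which the arm holds its last target. There are 200 camera calls.

TASK

Pick up the aluminium tray by its black grip and slide it into the rack's mouth on the one pair of rails whose height is marked by the orange clip on the mouth-side post. Push it in gently, feeling for the hidden back stop, and press it lightly but definitely (about 8 N, never more than 15 N) against that stop for half a second, so that it is fully home; then let go and leave it lying in its rails. Leave the bottles and the glass jar where they are.

Things in the scene. Friction and masses are not known exactly. Their poses are not given: they have to be found in the camera images.
- tray: Flat aluminium tray, about 0.12 kg, balanced near the sheet, starting flat on the bench. Sheet 120 x 120 x 4 mm with bare side edges; a low rim (9 mm above the underside) stands 14 mm in from them. Origin at the centre of the sheet's underside, z up. The edge at x = +60 mm enters the rack first. A tongue 30 mm wide runs out to -x and carries the grip post.
- tray_grip (a point): Centre of the tray's black square grip post (22 x 22 mm, top 52 mm above the underside), at x = -145 mm, y = 0 of the tray, 34 mm above its underside. Axes as the tray's. Best taken from above, fingers closing along the tray's y axis; keep clear of the rack and of the bench's two upright 50 mm pipes at about x = 0.63, y = 0.05 and x = 0.68, y = 0.25 m.
- tray_rear (a point): Middle of the tray's leading edge (x = +60 mm, y = 0, at the underside). It meets the back stop when the tray is home.
- rack: Fixed open rack with blue posts, about 160 wide (y), 170 deep (x), 176 mm high; origin on the bench under its middle. The mouth faces its -x; trays slide in along +x. A rubber-faced stop board across all levels is clamped at an unknown depth: its face lies anywhere from x = +30 to +70 mm, so the tray's origin ends at x = -30 to +10 mm. More than 15 N on the tray would harm it.
- mouth_low (a point): Middle of the mouth of the lowest rail pair, at ledge height (40 mm), at x = -80 mm, y = 0 of the rack, axes as the rack's. In each pair the sheet lies on ledges and under lips: 9 mm free height, 126 mm between the webs, from x = -65 to +75 mm. Sloping lead-ins reach out to x = -81 mm and widen the mouth by 5 mm up, down and to each side.
- mouth_mid (a point): The same for the middle rail pair (85 mm).
- mouth_high (a point): The same for the highest rail pair (130 mm).
- clip_low: Orange sleeve clip, 20 x 20 x 14 mm, round a rack post at the height of the lowest rail pair; origin at its underside, 5 mm below that pair's ledges. Of the three clips one sits on the mouth-side post (x = -45, y = -73 mm of the rack) and marks the pair to use; the two others are parked on the rear post (x = +83, y = -73 mm) and mean nothing.
- clip_mid: The same clip at the height of the middle rail pair.
- clip_high: The same clip at the height of the highest rail pair.
- red_bottle: Small glass bottle with a red stopper, 38 mm wide, 58 mm high, loose; origin under its centre. Leave it alone.
- bail_jar: Glass jar with an orange seal, 85 mm wide, 106 mm high, loose; origin under its centre. Leave it alone.
- amber_bottle: Amber dropper bottle with a black top, 57 mm wide, 158 mm high, loose; origin under its centre. Leave it alone.

How it is judged (in metres and radians):
On the way, in this order (a step that is already met when the one before it is completed fails the run):
1. the tray's leading edge has entered the marked rail pair (((x of clip_low in the frame of rack below 0 m and z of tray in the frame of rack between 0.036 and 0.046 m) or (x of clip_mid in the frame of rack below 0 m and z of tray in the frame of rack between 0.081 and 0.091 m) or (x of clip_high in the frame of rack below 0 m and z of tray in the frame of rack between 0.126 and 0.136 m)) and x of tray_rear in the frame of rack between -0.055 and 0.02 m and y of tray in the frame of rack between -0.008 and 0.008 m).
2. the tray is pressed against the back stop with at least 3 N for 0.2 s (((x of clip_low in the frame of rack below 0 m and z of tray in the frame of rack between 0.036 and 0.046 m) or (x of clip_mid in the frame of rack below 0 m and z of tray in the frame of rack between 0.081 and 0.091 m) or (x of clip_high in the frame of rack below 0 m and z of tray in the frame of rack between 0.126 and 0.136 m)) and y of tray in the frame of rack between -0.006 and 0.006 m and angle between the x axis of tray and the x axis of rack, either way round below 0.06 rad and angle between tray's own z axis and vertical below 0.05 rad and x of tray_rear in the frame of stop_face above -0.003 m and contact force between tray and backstop above 3 N), for 0.2 s.
At the end, for the whole second after the job is handed in: The tray lies level (within 0.05 rad) and straight (0.06 rad, 6 mm sideways) in the channel of the rail pair marked by the clip on the mouth post, its leading edge within 3 mm of the back stop, at rest and released (((x of clip_low in the frame of rack below 0 m and z of tray in the frame of rack between 0.036 and 0.046 m) or (x of clip_mid in the frame of rack below 0 m and z of tray in the frame of rack between 0.081 and 0.091 m) or (x of clip_high in the frame of rack below 0 m and z of tray in the frame of rack between 0.126 and 0.136 m)) and y of tray in the frame of rack between -0.006 and 0.006 m and angle between the x axis of tray and the x axis of rack, either way round below 0.06 rad and angle between tray's own z axis and vertical below 0.05 rad and x of tray_rear in the frame of stop_face above -0.003 m and linear speed of tray below 0.01 m/s and contact force between tray and the fingers below 0.1 N); the robot touches nothing.
It fails at once if the tray is forced against the rack with more than 18 N (contact force between tray and rack above 18 N).
It fails at once if the robot strikes the rack with more than 15 N (contact force between the arm and rack above 15 N).
It fails at once if red_bottle is shifted more than 20 mm or tipped (distance of red_bottle from where it was at the start of the episode above 0.02 m or angle between red_bottle's own z axis and vertical above 0.3 rad).
It fails at once if bail_jar is shifted more than 20 mm or tipped (distance of bail_jar from where it was at the start of the episode above 0.02 m or angle between bail_jar's own z axis and vertical above 0.3 rad).
It fails at once if amber_bottle is shifted more than 20 mm or tipped (distance of amber_bottle from where it was at the start of the episode above 0.02 m or angle between amber_bottle's own z axis and vertical above 0.3 rad).
It also fails if it takes over 64 s, if anything falls off the work surface, if the arm or the gripper's body presses on something with over 40 N, if the wrist force passes 120 N, or if a joint passes its speed limit or range.

## Working session

There is one attempt and no reset: what is moved stays moved. The work goes in short steps, Python scripts to look and compute and a shell command to move; the robot and the scene stay as the last step left them, time stands still between calls to the robot, and variables do not carry over. Pictures are saved under pics/ and viewed, about 8 in all and at most 12, crops included, and the job is handed in when it is done.

```bash
mkdir -p pics; python3 - <<'E'
from rig import bot, vision
import cv2, numpy as np
for n in ("scene","top"):
    im,d=vision.capture(n); np.savez(f"pics/{n}0.npz",im=im,d=d)
    cv2.imwrite(f"pics/{n}0.png",cv2.resize(im[:,:,::-1],None,fx=1.5,fy=1.5))
    m=vision.camera_model(n); print(n,np.round(m["intrinsics"],1).tolist(),np.round(m["camera_from_world"],3).tolist())
s=bot.read_state(); print(s["position"],s["tcp_rot"],s["force"],s["time_s"],bot.hold_point_z)
E
```

```text
scene [[477.2, 0.0, 250.7], [0.0, 477.2, 190.3], [0.0, 0.0, 1.0]] [[0.726, -0.687, -0.004, -0.32], [-0.489, -0.513, -0.706, 0.252], [0.483, 0.514, -0.708, 1.471], [0.0, 0.0, 0.0, 1.0]]
top [[401.1, 0.0, 254.5], [0.0, 401.1, 186.5], [0.0, 0.0, 1.0]] [[0.012, -1.0, 0.008, -0.025], [-0.986, -0.013, -0.168, 0.441], [0.168, -0.006, -0.986, 1.499], [0.0, 0.0, 0.0, 1.0]]
[0.18543026 0.596171   0.22165947] [[-9.54802447e-01  2.97239754e-01 -9.02993132e-04]
 [ 2.97240930e-01  9.54800896e-01 -1.75469530e-03]
 [ 3.40613454e-04 -1.94379388e-03 -9.99998053e-01]] [ 0.35723918 -0.22441385  0.78592734] 0.1 0.0187
```

View pics/scene0.png

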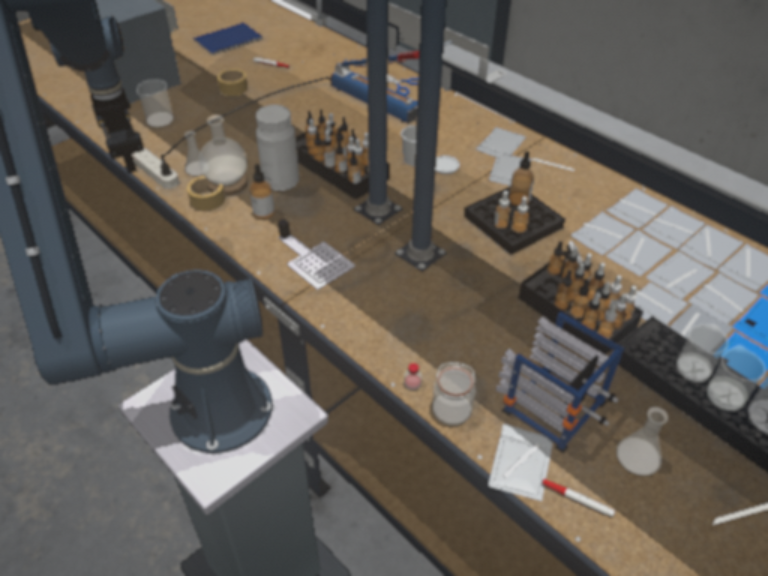

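View pics/top0.png

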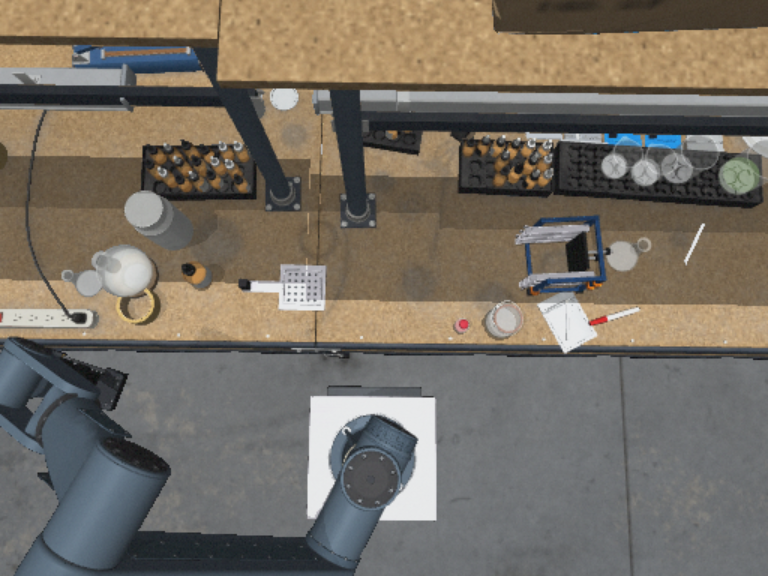

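The scene view shows the tray at about (320,264) with its black grip at (285,228). The rack is at about (560,385), with one clip on the mouth-side post at (511,395) and two on the rear post near (570,410). The top view shows the tray at (302,288), its grip at (245,285) and the rack at (565,255). I'll zoom in and measure next.

```bash
cat > h.py <<'E'
import numpy as np, cv2
from rig import bot, vision
def cam(n):
    m=vision.camera_model(n); return np.array(m["intrinsics"]),np.array(m["camera_from_world"])
def ray(n,p):
    K,T=cam(n); R=T[:3,:3]; return -R.T@T[:3,3], R.T@np.linalg.solve(K,[p[0],p[1],1.])
def plane(n,p,z):
    o,d=ray(n,p); return o+d*(z-o[2])/d[2]
def dep(n,p,d):
    o,v=ray(n,p); return o+v*d
def tri(ps,pt):
    (a,u),(b,v)=ray("scene",ps),ray("top",pt); u/=np.linalg.norm(u); v/=np.linalg.norm(v)
    s=np.linalg.lstsq(np.c_[u,-v],b-a,rcond=None)[0]; P,Q=a+u*s[0],b+v*s[1]
    return (P+Q)/2,np.linalg.norm(P-Q)
def proj(n,P):
    K,T=cam(n); q=K@(T[:3,:3]@np.asarray(P)+T[:3,3]); return q[:2]/q[2]
E
python3 - <<'E'
from h import *
out=[]
for n,boxes in (("scene",[(325,205,90,85),(175,130,70,65)]),("top",[(340,135,75,70),(155,170,70,50)])):
    z=np.load(f"pics/{n}0.npz"); im,d=z["im"],z["d"]
    for i,(x,y,w,h) in enumerate(boxes):
        c=cv2.resize(im[y:y+h,x:x+w,::-1],(390,290),interpolation=cv2.INTER_CUBIC); out.append(c)
    hsv=cv2.cvtColor(im,cv2.COLOR_RGB2HSV)
    o=cv2.inRange(hsv,(5,170,120),(16,255,255))
    k,l,st,ce=cv2.connectedComponentsWithStats(o)
    for i in range(1,k):
        if st[i,4]>3: 
            dd=d[l==i]; dd=dd[dd>0]
            print(n,"orange",st[i],ce[i].round(1), dep(n,ce[i],np.median(dd)).round(3))
cv2.imwrite("pics/crops.png",np.vstack([np.hstack(out[:2]),np.hstack(out[2:])]))
E
```

```text
scene orange [337 265   5   4  12] [338.8 267. ] [ 0.413 -0.412  0.046]
scene orange [379 272   7   4  16] [381.8 273.8] [ 0.421 -0.541  0.137]
scene orange [376 281   5   4  11] [378.1 282.8] [ 0.42  -0.539  0.092]
top orange [392 188  10   5  20] [395.7 189.9] [ 0.424 -0.539  0.1  ]
top orange [354 191   5   6  12] [355.3 194.2] [ 0.414 -0.403  0.048]
```

View pics/crops.png

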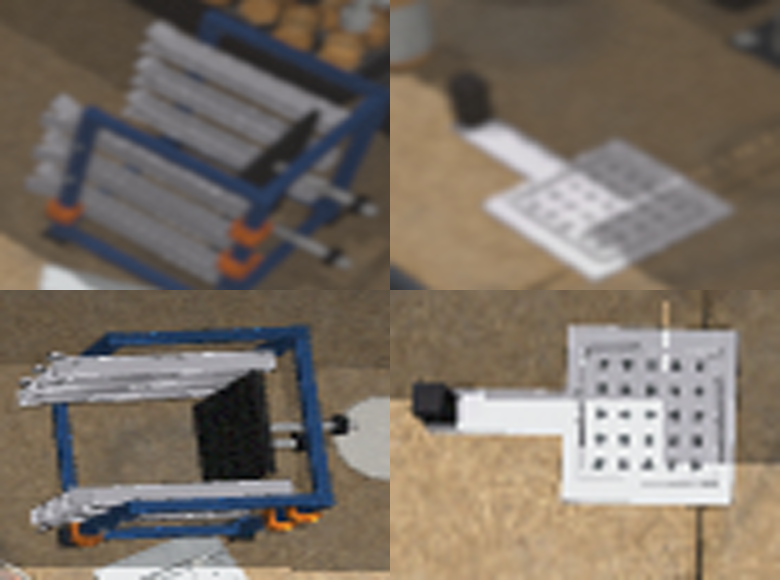

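The crops show the only clip on the mouth-side post at the lowest level (measured z about 0.046). The two rear-post clips are at about 0.092 and 0.137, so the low pair is the one to use. Next I need the rack, tray and obstacle poses.

```bash
cat > meas.py <<'E'
from h import *
def cloud(n,mask,d):
    v,u=np.nonzero(mask&(d>0)); o=ray(n,(0,0))[0]; K,T=cam(n)
    r=np.c_[u,v,np.ones(len(u))]@np.linalg.inv(K).T*d[v,u][:,None]
    return r@T[:3,:3]+o
Z={n:np.load(f"pics/{n}0.npz") for n in("scene","top")}
E
python3 - <<'E'
from meas import *
np.set_printoptions(precision=4,suppress=True)
for n in Z:
    im,d=Z[n]["im"],Z[n]["d"]; hsv=cv2.cvtColor(im,cv2.COLOR_RGB2HSV)
    # rack blue
    P=cloud(n,cv2.inRange(hsv,(100,110,40),(120,255,255))>0,d)
    P=P[(abs(P[:,0]-.5)<.15)&(abs(P[:,1]+.47)<.15)&(P[:,2]<.2)]
    t=P[P[:,2]>.155]; print(n,"blue top n",len(t),"z",np.percentile(t[:,2],[5,50,95]))
    print(" rect",cv2.minAreaRect(t[:,:2].astype(np.float32)),cv2.boxPoints(cv2.minAreaRect(t[:,:2].astype(np.float32))).tolist())
    # tray
    g=((hsv[...,1]<45)&(hsv[...,2]>70)).astype(np.uint8)
    x,y,w,h=dict(scene=(185,145,55,50),top=(160,170,62,45))[n]
    M=np.zeros_like(g); M[y:y+h,x:x+w]=g[y:y+h,x:x+w]
    k,l,st,ce=cv2.connectedComponentsWithStats(M); i=1+np.argmax(st[1:,4]); m=(l==i).astype(np.uint8)
    c=max(cv2.findContours(m,cv2.RETR_EXTERNAL,cv2.CHAIN_APPROX_NONE)[0],key=len)[:,0]
    W=np.array([plane(n,p,.004)[:2] for p in c])
    print(n,"tray st",st[i],"bbox",W.min(0),W.max(0))
    e=cv2.morphologyEx(cv2.morphologyEx(m,cv2.MORPH_CLOSE,np.ones((5,5))),cv2.MORPH_OPEN,np.ones((13,13)))
    c=max(cv2.findContours(e,cv2.RETR_EXTERNAL,cv2.CHAIN_APPROX_NONE)[0],key=len)[:,0]
    W=np.array([plane(n,p,.004)[:2] for p in c],np.float32); print(" sheet",cv2.minAreaRect(W))
    S=cloud(n,e>0,d); print(" sheet depth z",np.median(S[:,2]))
    # grip (black)
    b=cv2.inRange(hsv,(0,0,0),(180,255,60)); x,y,w,h=dict(scene=(182,142,14,20),top=(155,182,16,14))[n]
    B=np.zeros_like(b); B[y:y+h,x:x+w]=b[y:y+h,x:x+w]
    P=cloud(n,B>0,d); t=P[(P[:,2]>.044)&(P[:,2]<.06)]
    print(n,"grip all",P.min(0),P.max(0),"top",t.mean(0) if len(t) else None,len(t),t.min(0),t.max(0))
    # obstacles
    for nm,hl,hh,c0 in(("red",(165,150,90),(180,255,255),None),):
        P=cloud(n,cv2.inRange(hsv,hl,hh)>0,d); P=P[(P[:,0]>.25)&(P[:,0]<.5)&(abs(P[:,1]+.2)<.12)]; print(nm,len(P),P.mean(0) if len(P) else 0)
n="top"
P=cloud(n,np.ones((384,512),bool),Z[n]["d"])
for nm,(x0,x1,y0,y1,z0) in dict(jar=(.3,.45,-.36,-.22,.06),red=(.3,.45,-.22,-.1,.03),amber=(.4,.6,.3,.5,.04)).items():
    q=P[(P[:,0]>x0)&(P[:,0]<x1)&(P[:,1]>y0)&(P[:,1]<y1)&(P[:,2]>z0)]; print(nm,len(q),q.min(0),q.max(0),np.median(q,0))
E
```

```text
scene blue top n 331 z [0.1695 0.1752 0.1792]
 rect ((0.49775227904319763, -0.4704474210739136), (0.16088652610778809, 0.13553722202777863), 3.7411656379699707) [[0.4130585789680481, -0.4080720841884613], [0.42190229892730713, -0.5433204770088196], [0.5824459791183472, -0.5328227281570435], [0.5736022591590881, -0.39757436513900757]]
scene tray st [186 156  51  37 938] bbox [0.3623 0.1196] [0.4891 0.3367]
 sheet ((0.4217851758003235, 0.19089879095554352), (0.13297556340694427, 0.12171134352684021), 48.49359130859375)
 sheet depth z 0.003373141804800861
scene grip all [0.4125 0.3134 0.01  ] [0.4379 0.3337 0.0558] top [0.423  0.3246 0.0498] 23 [0.4125 0.3155 0.044 ] [0.4332 0.3337 0.0558]
red 20 [ 0.3283 -0.2287  0.0573]
top blue top n 329 z [0.1692 0.1756 0.1804]
 rect ((0.4970129132270813, -0.4646501839160919), (0.156648650765419, 0.14111389219760895), 3.5220799446105957) [[0.41450199484825134, -0.3990381956100464], [0.4231710433959961, -0.5398855805397034], [0.5795238018035889, -0.5302621722221375], [0.5708547830581665, -0.38941478729248047]]
top tray st [ 162  176   56   31 1105] bbox [0.3664 0.1267] [0.4857 0.3398]
 sheet ((0.4263763725757599, 0.1881781965494156), (0.11857114732265472, 0.11832571029663086), 0.7755913734436035)
 sheet depth z 0.0045780979233360775
top grip all [0.4163 0.3192 0.0147] [0.4362 0.3417 0.057 ] top [0.4267 0.3311 0.0506] 34 [0.4163 0.3192 0.0441] [0.4362 0.3417 0.057 ]
red 26 [ 0.3297 -0.2241  0.0585]
jar 427 [ 0.3017 -0.36    0.0604] [ 0.3842 -0.2206  0.1147] [ 0.3385 -0.3191  0.1041]
red 27 [ 0.3156 -0.2199  0.0301] [ 0.3454 -0.2057  0.0613] [ 0.3285 -0.2139  0.0357]
amber 1954 [0.4163 0.3    0.04  ] [0.5996 0.5    1.0211] [0.5255 0.3455 1.0161]
```

```bash
python3 - <<'E'
from meas import *
np.set_printoptions(precision=4,suppress=True)
O=np.array([.4962,-.4486]); a=np.radians(-86.3); X=np.array([np.cos(a),np.sin(a)]); Y=np.array([-X[1],X[0]])
for n in Z:
    im,d=Z[n]["im"],Z[n]["d"]; hsv=cv2.cvtColor(im,cv2.COLOR_RGB2HSV)
    P=cloud(n,cv2.inRange(hsv,(100,110,40),(120,255,255))>0,d); P=P[(P[:,2]>.165)&(P[:,2]<.185)]
    q=np.c_[(P[:,:2]-O)@X,(P[:,:2]-O)@Y]; q=q[(abs(q)<.12).all(1)]
    for s in(-1,1):
        b=q[(abs(q[:,1]-s*.073)<.012)&(q[:,0]>-.03)&(q[:,0]<.07)]; 
        if len(b)>5: p=np.polyfit(b[:,0],b[:,1],1); print(n,"side",s,len(b),"slope deg",np.degrees(p[0]),"y",p[1], "x-range",q[abs(q[:,1]-s*.073)<.012][:,0].min(),q[abs(q[:,1]-s*.073)<.012][:,0].max())
    for x0 in(-.045,.083):
        b=q[(abs(q[:,0]-x0)<.012)&(abs(q[:,1])<.055)]
        if len(b)>5: p=np.polyfit(b[:,1],b[:,0],1); print(n,"cross",x0,len(b),"slope deg",-np.degrees(p[0]),"x",p[1])
    # grey rail points: lowest pair extent
    P=cloud(n,(hsv[...,1]<50)&(hsv[...,2]>90),d); r=np.c_[(P[:,:2]-O)@X,(P[:,:2]-O)@Y,P[:,2]]
    r=r[(r[:,0]>-.11)&(r[:,0]<.09)&(abs(r[:,1])<.085)&(r[:,2]>.025)&(r[:,2]<.16)]
    for s in(-1,1):
        for z0,nm in((.05,"low"),(.095,"mid"),(.14,"high")):
            b=r[(r[:,1]*s>0)&(abs(r[:,2]-z0)<.02)]
            if len(b)>8: print(n,nm,s,len(b),"xmin",b[:,0].min().round(4),"y",np.percentile(b[:,1],[2,50,98]),"z",np.percentile(b[:,2],[5,95]))
    k=(hsv[...,2]<50); P=cloud(n,k,d); r=np.c_[(P[:,:2]-O)@X,(P[:,:2]-O)@Y,P[:,2]]
    b=r[(r[:,0]>0)&(r[:,0]<.08)&(abs(r[:,1])<.055)&(r[:,2]>.05)&(r[:,2]<.16)]; print(n,"board",len(b),np.percentile(b[:,0],[5,25,50,75,95]),b[:,2].max())
    P=cloud(n,np.ones(d.shape,bool),d); q=P[(P[:,0]>.38)&(P[:,0]<.52)&(P[:,1]>.36)&(P[:,1]<.5)&(P[:,2]>.03)&(P[:,2]<.17)]
    print(n,"amber",len(q),np.percentile(q,[2,50,98],axis=0).tolist())
E
```

```text
scene side -1 73 slope deg 0.5484487198675766 y -0.07341968548025779 x-range -0.04428306660708154 0.08972302056910413
scene side 1 67 slope deg -0.22084643164936468 y 0.0707961827350628 x-range -0.04591671178634844 0.08962320536129591
scene cross 0.083 75 slope deg -1.199887288978276 x 0.08489443028304314
scene low -1 355 xmin -0.0795 y [-0.0689 -0.0619 -0.0467] z [0.0375 0.0553]
scene mid -1 372 xmin -0.0794 y [-0.0697 -0.0623 -0.0473] z [0.0826 0.101 ]
scene high -1 301 xmin -0.0793 y [-0.0719 -0.0637 -0.0058] z [0.1253 0.1453]
scene low 1 282 xmin -0.0808 y [0.047  0.0558 0.0695] z [0.0367 0.056 ]
scene mid 1 309 xmin -0.0801 y [0.0481 0.0563 0.0691] z [0.0807 0.1002]
scene high 1 392 xmin -0.0807 y [0.0452 0.0561 0.0691] z [0.1259 0.1459]
scene board 99 [0.0572 0.0596 0.0606 0.061  0.0616] 0.1594650805005804
scene amber 332 [[0.4172237457539391, 0.4154383032945711, 0.032568970790831674], [0.43755667751374994, 0.4318631931903424, 0.08348525926894612], [0.4664869700940425, 0.45978536487606614, 0.1490423769052027]]
top side -1 66 slope deg 0.06582467728982859 y -0.07269990973264272 
[... 240 characters left out ...]
ow -1 55 xmin -0.0822 y [-0.0697 -0.063  -0.0506] z [0.0379 0.0603]
top mid -1 27 xmin -0.0825 y [-0.0686 -0.0626 -0.0507] z [0.0792 0.1029]
top high -1 186 xmin -0.0826 y [-0.0682 -0.0554 -0.0336] z [0.1277 0.148 ]
top low 1 105 xmin -0.0839 y [0.0497 0.0527 0.0696] z [0.0355 0.0581]
top mid 1 113 xmin -0.083 y [0.0494 0.0529 0.0676] z [0.0801 0.1023]
top high 1 250 xmin -0.082 y [0.0028 0.0572 0.0676] z [0.1261 0.1479]
top board 263 [0.0494 0.0505 0.0512 0.052  0.056 ] 0.1593921882372662
top amber 256 [[0.4192867816471866, 0.42044328315375484, 0.03701901675139543], [0.44065078948098124, 0.437330645360401, 0.0936391411612646], [0.47135076374329016, 0.46806541965587695, 0.15669090007523243]]
```

```bash
python3 -m inch '[[87,0,0,0,0.14],[87,0,0,0,0.28],[87,0,0,0,0.42],[87,0,0,0,0.56],[87,0,0,0,0.70],[87,0,0,0,0.84],[87,0,0,0,0.98],[87,0,0,0,1.12]]'
```

```text
time_s: 0.9
position: [0.1852, 0.5958, 0.2211]
tcp_rot: [[-0.143, 0.99, -0.002], [0.99, 0.143, -0.003], [-0.003, -0.002, -1.0]]
force: [-0.5, -0.2, -0.3]
opening: 0.999
```

```bash
python3 -m inch '[[87,-42,29,0,0.05],[87,-85,58,0,0.1],[87,-127,86,0,0.137],[87,-170,115,0,0.137],[87,-212,144,0,0.137],[87,-254,173,0,0.137],[87,-297,202,0,0.137],[87,-297,202,0,0.137]]'
python3 - <<'E'
from meas import *
for n in("scene","top"):
    im,d=vision.capture(n); np.savez(f"pics/{n}1.npz",im=im,d=d)
a=np.load("pics/scene1.npz")["im"][60:220,120:330,::-1]; b=np.load("pics/top1.npz")["im"][130:290,100:300,::-1]
cv2.imwrite("pics/v1.png",np.hstack([cv2.resize(a,(400,305)),cv2.resize(b,(381,305))]))
s=bot.read_state(); print(s["position"],s["tcp_rot"],s["joint_positions"])
E
```

```text
time_s: 1.7
position: [0.4312, 0.327, 0.2213]
tcp_rot: [[-0.001, 1.0, 0.0], [1.0, 0.001, -0.004], [-0.004, 0.0, -1.0]]
force: [-0.8, 0.7, 0.4]
opening: 1.0
[0.42853974 0.32933582 0.22115101] [[-0.00236385  0.99999458 -0.0022921 ]
 [ 0.99999282  0.00235704 -0.00296787]
 [-0.00296246 -0.0022991  -0.99999297]] [25.74648759 23.90706824 94.19195791 -0.10876626 62.09317403 25.66231114]
```

View pics/v1.png

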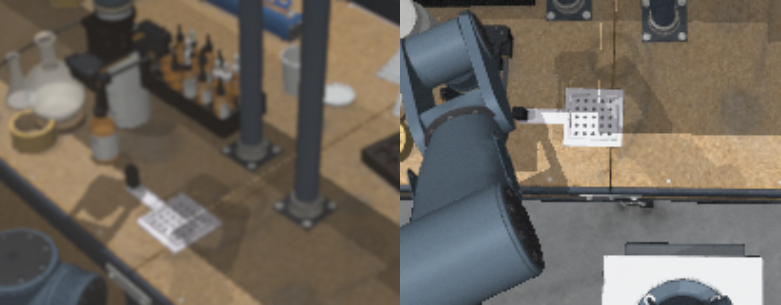

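The view shows the gripper above the grip, with the post at (132,175) in the left pane clear of the amber bottle at (105,140). I'm descending.

```bash
python3 -m inch '[[87,1,-2,35,0],[87,1,-2,70,0],[87,1,-2,105,0],[87,1,-2,140,0],[87,1,-2,170,0],[87,1,-2,190,0],[87,1,-2,200,0],[87,1,-2,205,0]]' && python3 -m inch '[[87,0,0,0,0],[70,0,0,0,0],[50,0,0,0,0],[30,0,0,0,0],[15,0,0,0,0],[10,0,0,0,0],[10,0,0,0,0],[10,0,0,0,0]]'
```

```text
time_s: 2.6
position: [0.4246, 0.3306, 0.0153]
tcp_rot: [[-0.004, 1.0, -0.004], [1.0, 0.004, -0.004], [-0.004, -0.004, -1.0]]
force: [-0.2, -0.5, 0.3]
opening: 0.997
time_s: 3.4
position: [0.4246, 0.3306, 0.0153]
tcp_rot: [[-0.004, 1.0, -0.004], [1.0, 0.004, -0.004], [-0.003, -0.004, -1.0]]
force: [0.4, -0.5, 0.4]
opening: 0.448
```

```bash
python3 -m inch '[[5,0,0,0,0],[5,0,0,0,0],[5,0,0,0,0],[5,0,0,0,0],[5,0,0,0,0],[5,0,0,0,0],[5,0,0,0,0]]' && python3 -m inch '[[5,0,0,-5,0],[5,0,0,-10,0],[5,0,0,-20,0],[5,0,0,-35,0],[5,0,0,-50,0],[5,0,0,-65,0],[5,0,0,-75,0],[5,0,0,-80,0]]'; python3 - <<'E'
from rig import bot; s=bot.read_state(); print(s["position"],s["force"],s["moment"],s["opening"])
E
```

```text
time_s: 4.1
position: [0.4247, 0.3306, 0.0153]
tcp_rot: [[-0.004, 1.0, -0.004], [1.0, 0.004, -0.004], [-0.003, -0.004, -1.0]]
force: [-0.0, 0.0, 0.2]
opening: 0.248
time_s: 4.9
position: [0.4255, 0.3312, 0.0968]
tcp_rot: [[-0.004, 1.0, -0.002], [1.0, 0.004, -0.002], [-0.002, -0.002, -1.0]]
force: [-0.7, 0.9, -2.6]
opening: 0.251
[0.42547945 0.33116627 0.09676421] [-0.68694727  0.85800968 -2.59470758] [ 0.08123411  0.07559113 -0.02012473] 0.25129909878575984
```

```bash
python3 -m inch '[[5,-10,5,0,0],[5,-30,10,0,0],[5,-55,15,0,0],[5,-85,20,0,-0.01],[5,-115,25,0,-0.02],[5,-145,30,0,-0.04],[5,-175,35,0,-0.05],[5,-205,40,0,-0.064]]' && python3 -m inch '[[5,-30,4,0,0],[5,-60,6,0,0],[5,-90,9,0,0],[5,-120,9,0,0],[5,-150,9,0,0],[5,-180,9,0,0],[5,-205,9,0,0],[5,-225,9,0,0]]' && python3 -m inch '[[5,0,0,0,0],[5,0,0,0,0],[5,0,0,0,0]]'
cat > tr.py <<'E'
from meas import *
import sys
np.set_printoptions(precision=4,suppress=True)
tag=sys.argv[1]; s=bot.read_state(); g=s["position"]; R=np.array(s["tcp_rot"])
print("tcp",g,"tool y yaw",np.degrees(np.arctan2(R[1,1],R[0,1])),"F",s["force"],"t",s["time_s"])
O=np.array([.4962,-.4486]); a=np.radians(-86.1); X=np.array([np.cos(a),np.sin(a)]); Y=np.array([-X[1],X[0]])
print("grip in rack",(g[:2]-O)@X,(g[:2]-O)@Y)
for n in("scene","top"):
    im,d=vision.capture(n); np.savez(f"pics/{n}{tag}.npz",im=im,d=d)
    hsv=cv2.cvtColor(im,cv2.COLOR_RGB2HSV)
    P=cloud(n,(hsv[...,1]<60)&(hsv[...,2]>60),d); r=np.c_[(P[:,:2]-O)@X,(P[:,:2]-O)@Y,P[:,2]]
    gx=(g[:2]-O)@X; uz=g[2]-.0153
    b=r[(r[:,0]>gx+.09)&(r[:,0]<gx+.21)&(abs(r[:,1])<.07)&(abs(r[:,2]-uz-.004)<.02)]
    if len(b)<10: print(n,"no sheet");continue
    A=np.linalg.lstsq(np.c_[b[:,:2]-[gx+.145,0],np.ones(len(b))],b[:,2],rcond=None)[0]
    q=(b[:,:2]*1000).astype(np.float32); print(n,len(b),"rect(mm, rack xy)",cv2.minAreaRect(q),"y mid band",[ (np.percentile(b[(b[:,0]>lo)&(b[:,0]<lo+.03),1],1)+np.percentile(b[(b[:,0]>lo)&(b[:,0]<lo+.03),1],99))/2 for lo in(gx+.095,gx+.13,gx+.165)],"xmax",np.percentile(b[:,0],99.5))
    print("  plane slope x,y",A[:2],"z centre",A[2],"(expected top ~",uz+.004,")")
E
python3 tr.py 2
```

```text
time_s: 5.7
position: [0.4659, 0.1244, 0.0966]
tcp_rot: [[-0.068, 0.998, -0.004], [0.998, 0.068, -0.003], [-0.002, -0.004, -1.0]]
force: [0.1, -0.2, -0.5]
opening: 0.254
time_s: 6.5
position: [0.4896, -0.1017, 0.0966]
tcp_rot: [[-0.067, 0.998, -0.005], [0.998, 0.067, -0.002], [-0.002, -0.005, -1.0]]
force: [0.1, -0.6, -1.0]
opening: 0.253
time_s: 6.8
position: [0.4886, -0.1008, 0.0961]
tcp_rot: [[-0.067, 0.998, -0.007], [0.998, 0.067, -0.001], [-0.001, -0.007, -1.0]]
force: [0.1, 1.0, -1.7]
opening: 0.247
tcp [ 0.4886 -0.1008  0.0961] tool y yaw 3.84344597557346 F [ 0.0574  1.0427 -1.7281] t 6.8
grip in rack -0.34753196349272464 0.016117466225567464
scene 977 rect(mm, rack xy) ((-198.7159881591797, 11.03848648071289), (117.03271484375, 117.52439880371094), 0.09049159288406372) y mid band [np.float64(0.011706712770180962), np.float64(0.011555068677196755), np.float64(0.01179152444013971)] xmax -0.14189252334962235
  plane slope x,y [-0.0048 -0.0023] z centre 0.0841357805639528 (expected top ~ 0.08483801423822897 )
top 881 rect(mm, rack xy) ((-201.23031616210938, 12.352420806884766), (114.83242797851562, 112.02969360351562), 89.59355926513672) y mid band [np.float64(0.012275259059962507), np.float64(0.013414726865199806), np.float64(0.012565827195713381)] xmax -0.14573006869491106
  plane slope x,y [-0.012  -0.0018] z centre 0.0851104418591727 (expected top ~ 0.08483801423822897 )
```

```bash
python3 -m inch '[[5,-3,-3,5,0],[5,-6,-6,12,0],[5,-10,-9,20,0],[5,-15,-12,28,0],[5,-18,-12,35,0],[5,-20,-12,39,0],[5,-20,-12,39,0],[5,-20,-12,39,0]]'; python3 tr.py 3
python3 - <<'E'
import numpy as np,cv2
a=np.load("pics/scene3.npz")["im"][180:300,260:420,::-1]; b=np.load("pics/top3.npz")["im"][120:240,270:430,::-1]
cv2.imwrite("pics/v3.png",np.hstack([cv2.resize(a,(400,300)),cv2.resize(b,(400,300))]))
E
```

```text
time_s: 7.7
position: [0.4783, -0.1215, 0.0574]
tcp_rot: [[-0.068, 0.998, -0.006], [0.998, 0.068, -0.002], [-0.001, -0.006, -1.0]]
force: [1.4, -0.2, -0.9]
opening: 0.252
tcp [ 0.4783 -0.1215  0.0574] tool y yaw 3.888937830114263 F [ 1.415  -0.1762 -0.9436] t 7.7
grip in rack -0.32755456720198256 0.00439733690678137
scene 1028 rect(mm, rack xy) ((-179.3555908203125, 3.6048545837402344), (115.89068603515625, 124.28174591064453), 0.6066857576370239) y mid band [np.float64(0.0021046308115623205), np.float64(0.0028236327037678734), np.float64(0.0036942905080261275)] xmax -0.12209590115705503
  plane slope x,y [-0.0069 -0.0087] z centre 0.045434497447082264 (expected top ~ 0.04605652668332125 )
top 772 rect(mm, rack xy) ((-180.305419921875, 4.560016632080078), (121.2911605834961, 112.74651336669922), 89.71707153320312) y mid band [np.float64(-0.01139010123027119), np.float64(0.00380071184803292), np.float64(0.00409389950873499)] xmax -0.12557505879168404
  plane slope x,y [-0.0026 -0.0068] z centre 0.046149443804128214 (expected top ~ 0.04605652668332125 )
```

View pics/v3.png

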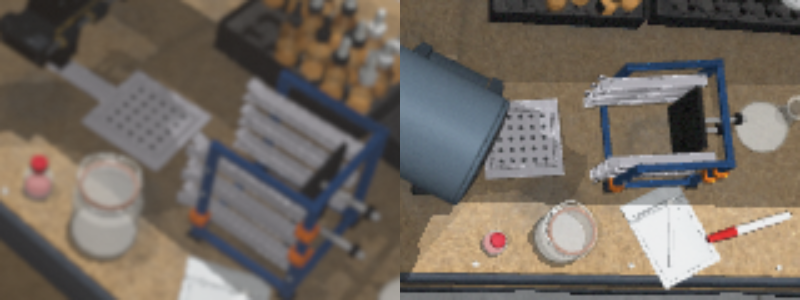

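```bash
cat > ed.py <<'E'
from meas import *
import sys
tag=sys.argv[1]; z0=float(sys.argv[2]); lead=float(sys.argv[3])
O=np.array([.4962,-.4486]); a=np.radians(-86.1); X=np.array([np.cos(a),np.sin(a)]); Y=np.array([-X[1],X[0]])
for n in("scene","top"):
    z=np.load(f"pics/{n}{tag}.npz"); im,d=z["im"],z["d"]
    P=cloud(n,np.ones(d.shape,bool),d); r=np.c_[(P[:,:2]-O)@X,(P[:,:2]-O)@Y,P[:,2]]
    r=r[abs(r[:,2]-z0)<.009]   # by height only
    for lo in np.arange(lead-.11,lead-.005,.02):
        b=r[(r[:,0]>lo)&(r[:,0]<lo+.02)&(abs(r[:,1])<.085)]
        if len(b)>5: print(n,round(lo,3),len(b),"y edges mm",(b[:,1].min()*1e3).round(1),(b[:,1].max()*1e3).round(1),"mid",((b[:,1].min()+b[:,1].max())*500).round(1))
E
python3 ed.py 2 .0848 -.142; echo; python3 ed.py 3 .046 -.123
```

```text
scene -0.252 178 y edges mm -46.3 77.2 mid 15.5
scene -0.232 170 y edges mm -45.3 76.0 mid 15.3
scene -0.212 182 y edges mm -47.7 80.3 mid 16.3
scene -0.192 177 y edges mm -47.6 74.9 mid 13.6
scene -0.172 177 y edges mm -46.6 78.7 mid 16.0
scene -0.152 104 y edges mm -45.4 76.0 mid 15.3
top -0.252 158 y edges mm -43.2 75.4 mid 16.1
top -0.232 166 y edges mm -44.2 76.4 mid 16.1
top -0.212 164 y edges mm -43.5 74.9 mid 15.7
top -0.192 163 y edges mm -42.9 74.5 mid 15.8
top -0.172 167 y edges mm -44.7 76.4 mid 15.8
top -0.152 59 y edges mm -44.1 76.0 mid 16.0

scene -0.233 178 y edges mm -57.8 65.1 mid 3.7
scene -0.213 175 y edges mm -58.8 64.3 mid 2.8
scene -0.193 178 y edges mm -58.4 63.9 mid 2.7
scene -0.173 183 y edges mm -55.9 65.9 mid 5.0
scene -0.153 183 y edges mm -57.8 65.7 mid 3.9
scene -0.133 102 y edges mm -57.9 62.4 mid 2.3
top -0.233 85 y edges mm -54.9 16.9 mid -19.0
top -0.213 133 y edges mm -54.6 63.5 mid 4.5
top -0.193 162 y edges mm -55.7 63.3 mid 3.8
top -0.173 157 y edges mm -56.1 62.5 mid 3.2
top -0.153 153 y edges mm -53.3 65.0 mid 5.8
top -0.133 62 y edges mm -53.6 63.8 mid 5.1
```

By height-only edge measurement the tray sits about 4 mm off in rack y, and the kinematics agree. The earlier +12 mm figure came from a clipped mask. I'll correct by −4.5 mm and enter.

```bash
python3 -m inch '[[5,0,-2,0,0],[5,0,-4.5,0,0],[5,-5,-4.5,0,0],[5,-10,-4.5,0,0],[5,-15,-4.5,0,0],[5,-20,-4.5,0,0],[5,-25,-4.5,0,0],[5,-30,-4.5,0,0]]'; python3 -m inch '[[5,0,0,0,0],[5,0,0,0,0]]'; python3 tr.py 4 | head -2; python3 ed.py 4 .046 -.092|grep -v '\-0.2'
```

```text
time_s: 8.6
position: [0.476, -0.1522, 0.0577]
tcp_rot: [[-0.068, 0.998, -0.006], [0.998, 0.068, -0.002], [-0.002, -0.006, -1.0]]
force: [1.0, 0.2, -0.4]
opening: 0.256
time_s: 8.8
position: [0.476, -0.1524, 0.0577]
tcp_rot: [[-0.067, 0.998, -0.006], [0.998, 0.067, -0.002], [-0.002, -0.006, -1.0]]
force: [0.6, 0.8, -0.8]
opening: 0.251
tcp [ 0.476  -0.1524  0.0577] tool y yaw 3.867895654800291 F [ 0.5665  0.7686 -0.7888] t 8.8
grip in rack -0.29693721071272133 -2.8107918685411903e-05
scene -0.182 181 y edges mm -60.3 62.2 mid 0.9
scene -0.142 188 y edges mm -62.0 59.9 mid -1.0
scene -0.122 140 y edges mm -62.6 61.6 mid -0.5
scene -0.102 53 y edges mm -58.7 62.1 mid 1.7
top -0.182 101 y edges mm -59.9 58.2 mid -0.8
top -0.162 153 y edges mm -61.2 58.1 mid -1.5
top -0.142 158 y edges mm -58.5 57.3 mid -0.6
top -0.122 149 y edges mm -58.8 60.1 mid 0.7
top -0.102 62 y edges mm -68.6 59.2 mid -4.7
```

```bash
python3 -m inch '[[5,-3,0,0,0],[5,-6,0,0,0],[5,-9,0,0,0],[5,-12,0,0,0],[5,-15,0,0,0],[5,-18,0,0,0],[5,-21,0,0,0],[5,-24,0,0,0]]'
```

```text
time_s: 9.7
position: [0.4775, -0.1762, 0.0577]
tcp_rot: [[-0.068, 0.998, -0.006], [0.998, 0.068, -0.002], [-0.001, -0.006, -1.0]]
force: [-0.1, -0.6, -0.8]
opening: 0.252
```

```bash
python3 -m inch '[[5,-3,0,0,0],[5,-6,0,0,0],[5,-9,0,0,0],[5,-12,0,0,0],[5,-15,0,0,0],[5,-18,0,0,0],[5,-21,0,0,0],[5,-24,0,0,0]]'
```

```text
time_s: 10.5
position: [0.4791, -0.2004, 0.0577]
tcp_rot: [[-0.068, 0.998, -0.006], [0.998, 0.068, -0.002], [-0.001, -0.006, -1.0]]
force: [-0.5, -0.1, -2.1]
opening: 0.25
```

```bash
python3 -m inch '[[5,-4,0,0,0],[5,-8,0,0,0],[5,-12,0,0,0],[5,-16,0,0,0],[5,-20,0,0,0],[5,-24,0,0,0],[5,-28,0,0,0],[5,-32,0,0,0]]'
```

```text
time_s: 11.3
position: [0.4813, -0.2327, 0.0578]
tcp_rot: [[-0.068, 0.998, -0.006], [0.998, 0.068, -0.002], [-0.001, -0.006, -1.0]]
force: [0.9, -0.5, -1.1]
opening: 0.247
```

```bash
python3 -m inch '[[5,-3,0,0,0],[5,-6,0,0,0],[5,-9,0,0,0],[5,-12,0,0,0],[5,-15,0,0,0],[5,-18,0,0,0],[5,-21,0,0,0],[5,-24,0,0,0]]'; python3 tr.py 5|head -2;  python3 ed.py 5 .046 .012
```

```text
time_s: 12.1
position: [0.483, -0.2568, 0.0578]
tcp_rot: [[-0.068, 0.998, -0.006], [0.998, 0.068, -0.002], [-0.001, -0.006, -1.0]]
force: [0.3, 0.6, -1.1]
opening: 0.253
tcp [ 0.483  -0.2568  0.0578] tool y yaw 3.89679902283932 F [ 0.2642  0.5942 -1.1128] t 12.1
grip in rack -0.19222728798995167 -0.00017575929903302506
scene -0.098 69 y edges mm -71.1 71.4 mid 0.1
scene -0.078 107 y edges mm -71.3 72.7 mid 0.7
scene -0.058 111 y edges mm -85.0 71.7 mid -6.7
scene -0.038 132 y edges mm -81.2 76.7 mid -2.3
scene -0.018 124 y edges mm -67.4 66.4 mid -0.5
scene 0.002 107 y edges mm -67.2 67.9 mid 0.4
top -0.078 7 y edges mm -65.5 -31.1 mid -48.3
top -0.058 82 y edges mm -81.8 47.8 mid -17.0
top -0.038 115 y edges mm -78.9 58.2 mid -10.4
top -0.018 122 y edges mm -64.5 56.6 mid -4.0
top 0.002 64 y edges mm -65.4 55.6 mid -4.9
```

```bash
python3 -m inch '[[5,-2,0,0,0],[5,-4,0,0,0],[5,-6,0,0,0],[5,-8,0,0,0],[5,-10,0,0,0],[5,-12,0,0,0],[5,-14,0,0,0],[5,-16,0,0,0]]'
```

```text
time_s: 13.0
position: [0.4842, -0.2733, 0.0578]
tcp_rot: [[-0.068, 0.998, -0.006], [0.998, 0.068, -0.002], [-0.002, -0.006, -1.0]]
force: [-0.0, 0.5, -1.6]
opening: 0.249
```

```bash
python3 -m inch '[[5,-1,0,0,0],[5,-2,0,0,0],[5,-3,0,0,0],[5,-4,0,0,0],[5,-5,0,0,0],[5,-6,0,0,0]]'
```

```text
time_s: 13.6
position: [0.4846, -0.2793, 0.0579]
tcp_rot: [[-0.068, 0.998, -0.006], [0.998, 0.068, -0.002], [-0.002, -0.006, -1.0]]
force: [0.3, -0.9, -1.7]
opening: 0.253
```

```bash
python3 -m inch '[[5,-1,0,0,0],[5,-2,0,0,0],[5,-3,0,0,0],[5,-4,0,0,0],[5,-5,0,0,0],[5,-6,0,0,0]]'
```

```text
time_s: 14.2
position: [0.485, -0.2854, 0.0579]
tcp_rot: [[-0.068, 0.998, -0.006], [0.998, 0.068, -0.002], [-0.002, -0.006, -1.0]]
force: [-0.8, -0.1, -0.9]
opening: 0.25
```

```bash
python3 -m inch '[[5,-0.7,0,0,0],[5,-1.4,0,0,0],[5,-2.1,0,0,0],[5,-2.8,0,0,0],[5,-2.8,0,0,0]]'
```

```text
time_s: 14.7
position: [0.4853, -0.2883, 0.0579]
tcp_rot: [[-0.068, 0.998, -0.005], [0.998, 0.068, -0.002], [-0.002, -0.006, -1.0]]
force: [0.6, 0.6, -1.2]
opening: 0.257
```

```bash
python3 -m inch '[[5,-0.7,0,0,0],[5,-1.4,0,0,0],[5,-2.1,0,0,0],[5,-2.1,0,0,0]]'
```

```text
time_s: 15.1
position: [0.4855, -0.2906, 0.0579]
tcp_rot: [[-0.067, 0.998, -0.005], [0.998, 0.067, -0.002], [-0.002, -0.005, -1.0]]
force: [0.7, 0.1, -1.4]
opening: 0.248
```

Leading edge at about 0.047 with no contact yet, so I'll use finer steps.

```bash
python3 -m inch '[[5,-0.5,0,0,0],[5,-1,0,0,0],[5,-1.5,0,0,0],[5,-1.5,0,0,0]]'
```

```text
time_s: 15.5
position: [0.4856, -0.2922, 0.0579]
tcp_rot: [[-0.067, 0.998, -0.005], [0.998, 0.067, -0.002], [-0.002, -0.005, -1.0]]
force: [-0.2, 0.8, -1.5]
opening: 0.253
```

```bash
python3 -m inch '[[5,-0.5,0,0,0],[5,-1,0,0,0],[5,-1.5,0,0,0],[5,-1.5,0,0,0]]'
```

```text
time_s: 15.9
position: [0.4857, -0.2937, 0.0579]
tcp_rot: [[-0.067, 0.998, -0.005], [0.998, 0.067, -0.002], [-0.002, -0.005, -1.0]]
force: [0.4, 0.5, -2.1]
opening: 0.248
```

```bash
python3 -m inch '[[5,-0.5,0,0,0],[5,-1,0,0,0],[5,-1.5,0,0,0],[5,-1.5,0,0,0]]'
```

```text
time_s: 16.3
position: [0.4859, -0.2954, 0.0579]
tcp_rot: [[-0.067, 0.998, -0.005], [0.998, 0.067, -0.003], [-0.002, -0.005, -1.0]]
force: [0.9, -0.7, -1.2]
opening: 0.253
```

```bash
python3 -m inch '[[5,-0.5,0,0,0],[5,-1,0,0,0],[5,-1,0,0,0]]'
```

```text
time_s: 16.6
position: [0.486, -0.2965, 0.058]
tcp_rot: [[-0.067, 0.998, -0.005], [0.998, 0.067, -0.003], [-0.002, -0.005, -1.0]]
force: [-0.2, -0.2, -1.6]
opening: 0.25
```

```bash
python3 -m inch '[[5,-0.5,0,0,0],[5,-1,0,0,0],[5,-1,0,0,0]]'
```

```text
time_s: 16.9
position: [0.4859, -0.2971, 0.0579]
tcp_rot: [[-0.067, 0.998, -0.005], [0.998, 0.067, -0.002], [-0.002, -0.005, -1.0]]
force: [0.2, 2.2, -0.7]
opening: 0.25
```

```bash
python3 -m inch '[[5,-0.5,0,0,0],[5,-1,0,0,0],[5,-1,0,0,0]]'
```

```text
time_s: 17.2
position: [0.4857, -0.297, 0.0578]
tcp_rot: [[-0.067, 0.998, -0.006], [0.998, 0.067, -0.0], [0.0, -0.006, -1.0]]
force: [0.4, 4.1, 0.6]
opening: 0.249
```

```bash
python3 -m inch '[[5,-0.5,0,0,0],[5,-1,0,0,0],[5,-1,0,0,0]]'
```

```text
time_s: 17.5
position: [0.4856, -0.297, 0.0577]
tcp_rot: [[-0.067, 0.998, -0.007], [0.998, 0.067, 0.001], [0.002, -0.007, -1.0]]
force: [1.3, 6.5, 0.5]
opening: 0.248
```

```bash
python3 -m inch '[[5,-0.5,0,0,0],[5,-1,0,0,0],[5,-1,0,0,0]]'
```

```text
time_s: 17.8
position: [0.4852, -0.2972, 0.0575]
tcp_rot: [[-0.067, 0.998, -0.008], [0.998, 0.067, 0.003], [0.004, -0.008, -1.0]]
force: [-0.1, 3.7, -0.6]
opening: 0.25
```

```bash
python3 -m inch '[[5,-0.3,0,0,0],[5,-0.3,0,0,0]]'
```

```text
time_s: 18.0
position: [0.4852, -0.2972, 0.0574]
tcp_rot: [[-0.067, 0.998, -0.008], [0.998, 0.067, 0.004], [0.004, -0.008, -1.0]]
force: [0.7, 4.8, -0.3]
opening: 0.25
```

```bash
python3 -m inch '[[5,-0.5,0,0,0],[5,-1,0,0,0],[5,-1.5,0,0,0],[5,-1.5,0,0,0]]'
```

```text
time_s: 18.4
position: [0.485, -0.2972, 0.0573]
tcp_rot: [[-0.067, 0.998, -0.009], [0.998, 0.067, 0.006], [0.007, -0.009, -1.0]]
force: [2.5, 7.9, 1.6]
opening: 0.251
```

```bash
python3 - <<'E'
from rig import bot,vision
import numpy as np
for i in range(4):
    s=bot.read_state(); print(s["time_s"],np.round(s["position"],4),np.round(s["force"],2),np.round(s["moment"],2)); vision.camera_model("top"); vision.capture("top")
E
```

```text
18.4 [ 0.485  -0.2972  0.0573] [2.53 7.88 1.64] [ 1.11 -0.25  0.13]
18.45 [ 0.485  -0.2972  0.0573] [0.53 7.46 1.81] [ 1.17 -0.26  0.13]
18.5 [ 0.485  -0.2972  0.0573] [1.82 7.09 0.41] [ 1.12 -0.31  0.1 ]
18.55 [ 0.485  -0.2971  0.0573] [2.39 7.7  0.67] [ 1.12 -0.25  0.08]
```

```bash
python3 - <<'E'
from rig import bot,vision
import numpy as np
for i in range(10):
    vision.capture("top"); s=bot.read_state(); print(s["time_s"],np.round(s["position"][1],4),np.round(s["force"],2))
E
python3 tr.py 6 | head -2; python3 ed.py 6 .046 .053; python3 - <<'E'
import numpy as np,cv2
a=np.load("pics/scene6.npz")["im"][180:300,260:420,::-1]; b=np.load("pics/top6.npz")["im"][120:240,270:430,::-1]
cv2.imwrite("pics/v6.png",np.hstack([cv2.resize(a,(400,300)),cv2.resize(b,(400,300))]))
E
```

```text
18.65 -0.2971 [2.46 7.49 1.05]
18.7 -0.2972 [1.9  8.59 1.16]
18.75 -0.2972 [0.43 7.62 0.87]
18.8 -0.2971 [1.81 8.2  0.48]
18.85 -0.2972 [1.29 8.09 1.26]
18.9 -0.2971 [2.6  8.46 1.55]
18.95 -0.2972 [1.7  7.85 1.24]
19.0 -0.2971 [ 1.52  7.67 -0.36]
19.05 -0.2971 [1.81 8.13 0.76]
19.1 -0.2972 [1.69 8.26 1.1 ]
tcp [ 0.485  -0.2972  0.0573] tool y yaw 3.82268884475522 F [1.6859 8.2617 1.0965] t 19.1
grip in rack -0.15182682571465989 -0.0008890974929522087
scene -0.057 114 y edges mm -84.8 73.5 mid -5.6
scene -0.037 128 y edges mm -82.1 74.1 mid -4.0
scene -0.017 123 y edges mm -66.2 68.6 mid 1.2
scene 0.003 126 y edges mm -68.1 70.2 mid 1.1
scene 0.023 62 y edges mm -67.0 57.1 mid -4.9
scene 0.043 70 y edges mm -67.3 56.4 mid -5.5
top -0.057 9 y edges mm -84.8 -77.6 mid -81.2
top -0.017 50 y edges mm -65.5 33.1 mid -16.2
top 0.003 110 y edges mm -65.4 54.8 mid -5.3
top 0.023 116 y edges mm -65.2 53.4 mid -5.9
top 0.043 71 y edges mm -65.5 58.6 mid -3.4Traceback (most recent call last):
  File "tr.py", line 16, in <module>
    q=(b[:,:2]*1000).astype(np.float32); print(n,len(b),"rect(mm, r
[... 293 characters left out ...]
                                    ~~~~~~~~~~~~~^^^^^^^^^^^^^^^^^^^^^^^^^^^^^^^^^^^^
    return _quantile_unchecked(
        a, q, axis, out, overwrite_input, method, keepdims, weights)
    return _ureduce(a,
                    func=_quantile_ureduce_func,
    ...<5 lines>...
                    overwrite_input=overwrite_input,
                    method=method)
    r = func(a, **kwargs)
    result = _quantile(arr,
                       quantiles=q,
    ...<2 lines>...
                       out=out,
                       weights=wgt)
    slices_having_nans = np.isnan(arr[-1, ...])
                                  ~~~^^^^^^^^^
IndexError: index -1 is out of bounds for axis 0 with size 0
```

View pics/v6.png

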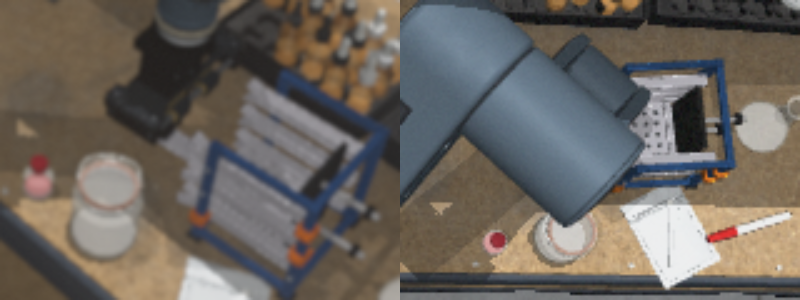

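The press held at about 8 N for 0.7 s, with the leading edge at rack x ≈ 0.053, which matches the stop board seen earlier. The view shows the sheet reaching the board at (690,150) with bottle and jar untouched. Next is release.

```bash
python3 -m inch '[[25,-0.7,0,0,0],[35,-0.7,0,0,0],[45,-0.7,0,0,0],[55,-0.7,0,0,0],[60,-0.7,0,0,0],[60,-0.7,0,0,0],[60,-0.7,0,0,0],[60,-0.7,0,0,0]]'
```

```text
time_s: 20.0
position: [0.485, -0.2979, 0.0573]
tcp_rot: [[-0.067, 0.998, -0.009], [0.998, 0.067, 0.006], [0.007, -0.009, -1.0]]
force: [-0.1, -0.3, -0.0]
opening: 0.687
```

```bash
python3 -m inch '[[60,0,0,-8,0],[60,0,0,-18,0],[60,0,0,-30,0],[60,0,0,-45,0],[60,0,0,-60,0],[60,1,0,-75,0],[60,3,0,-90,0],[60,5,0,-105,0]]' && python3 -m inch '[[60,15,0,-5,0],[60,35,0,-10,0],[60,60,0,-15,0],[60,90,0,-20,0],[60,120,0,-25,0],[60,150,0,-30,0],[60,180,0,-30,0],[60,200,0,-30,0]]' && python3 -m inch '[[60,25,0,0,0],[60,50,0,0,0],[60,75,0,0,0],[60,100,0,0,0],[60,100,0,0,0]]'
sed -i 's/(abs(P\[:,1\]+.2)<.12)/True/' tr.py; python3 - <<'E'
from meas import *
out=[]
for n,(x,y) in(("scene",(260,180)),("top",(270,120))):
    im,d=vision.capture(n); np.savez(f"pics/{n}7.npz",im=im,d=d); out.append(cv2.resize(im[y:y+120,x:x+160,::-1],(400,300),interpolation=cv2.INTER_CUBIC))
cv2.imwrite("pics/v7.png",np.hstack(out))
O=np.array([.4962,-.4486]); a=np.radians(-86.1); X=np.array([np.cos(a),np.sin(a)]); Y=np.array([-X[1],X[0]])
for n in("scene","top"):
    z=np.load(f"pics/{n}7.npz"); im,d=z["im"],z["d"]; hsv=cv2.cvtColor(im,cv2.COLOR_RGB2HSV)
    P=cloud(n,np.ones(d.shape,bool),d); r=np.c_[(P[:,:2]-O)@X,(P[:,:2]-O)@Y,P[:,2]]
    b=r[(r[:,0]>-.06)&(r[:,0]<.045)&(abs(r[:,1])<.04)&(r[:,2]>.032)&(r[:,2]<.06)]
    A=np.linalg.lstsq(np.c_[b[:,:2],np.ones(len(b))],b[:,2],rcond=None)[0]; print(n,"sheet n",len(b),"slopes",A.round(4))
    g=r[(r[:,0]>-.19)&(r[:,0]<-.12)&(abs(r[:,1])<.03)&(r[:,2]>.08)&(r[:,2]<.105)]; print(" grip top",len(g),g.min(0).round(4),g.max(0).round(4),np.median(g,0).round(4))
    t=r[(r[:,0]>-.13)&(r[:,0]<-.085)&(abs(r[:,1])<.03)&(abs(r[:,2]-.046)<.012)]; print(" tongue",len(t),t.min(0).round(4),t.max(0).round(4),t.mean(0).round(4))
s=bot.read_state(); print(s["position"],s["force"],s["time_s"])
E
```

```text
time_s: 20.8
position: [0.4858, -0.2936, 0.1642]
tcp_rot: [[-0.067, 0.998, -0.008], [0.998, 0.067, 0.005], [0.006, -0.007, -1.0]]
force: [-0.6, 0.1, 0.1]
opening: 0.688
time_s: 21.6
position: [0.4706, -0.0903, 0.1953]
tcp_rot: [[-0.069, 0.998, -0.01], [0.998, 0.069, 0.007], [0.008, -0.01, -1.0]]
force: [-0.3, 0.3, -0.5]
opening: 0.688
time_s: 22.1
position: [0.461, 0.0133, 0.1958]
tcp_rot: [[-0.073, 0.997, -0.013], [0.997, 0.073, 0.009], [0.01, -0.013, -1.0]]
force: [-0.2, 0.5, -0.2]
opening: 0.684
scene sheet n 93 slopes [0.     0.0368 0.0443]
 grip top 55 [-0.1621 -0.0158  0.08  ] [-0.1375  0.0111  0.0987] [-0.1491 -0.0057  0.0899]
 tongue 49 [-0.1298 -0.0168  0.0381] [-0.0851  0.0141  0.0476] [-0.118  -0.0042  0.0429]
top sheet n 492 slopes [0.0049 0.0049 0.0448]
 grip top 40 [-0.1659 -0.0129  0.0809] [-0.1443  0.0084  0.0986] [-0.1558 -0.0027  0.0926]
 tongue 92 [-0.13   -0.0164  0.0349] [-0.0855  0.013   0.0509] [-0.1082 -0.002   0.0447]
[0.46267158 0.0106105  0.19593806] [1.1532487  0.40231851 0.23846016] 22.2
```

View pics/v7.png

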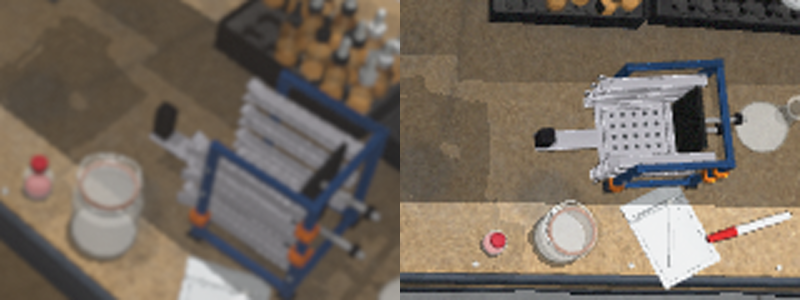

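```bash
python3 -c "
from rig import bot
print(bot.hand_in())"
```

```text
the job is handed in; nothing more can be done
None
```

The tray is in the lowest rail pair, pressed home against the back stop, released, and the job is handed in at about 22 s. No verdict came back. That pair was marked by the only clip on the mouth-side post, measured at about z = 0.046; the clips on the rear post are at the middle and high levels.

- **Stop contact:** The tray met the stop with its leading edge at rack x ≈ 0.053 m. I held it there at 7–8.6 N for about 0.7 s, and the highest reading I took was 8.6 N.
- **Final position (cameras):** The tray's underside is at about 41 mm. Its slope is about 0.005 rad in the top view, and the grip sits about 2 mm off centre in y. The grip's x matches the pressed position to about 1 mm once the top camera's −3 mm bias, seen earlier, is allowed for.
- **Bottles and jar:** The red bottle and the jar look unmoved in the last pictures. The amber bottle was outside those pictures; the gripper passed beside it while picking up the tray, with no contact force seen.

Some checks disagreed or failed:
- **Tray offset before entry:** A clipped mask understated the tray's sideways offset by about 4 mm. I found this and corrected it before the tray entered the rack.
- **Stop board depth:** The scene camera put it at 0.061 m and the top camera at 0.051 m; contact came at 0.053 m.
- **Final side slope:** The scene view gave 0.037 rad from only 93 partly hidden points, so I relied on the top view's 0.005 rad.
- **Sheet-edge check:** While the tray was pressed, the rails spoiled the camera measurement of its edges and one check script crashed, so the pressed position rests on the arm's own readings.

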